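Hand-pump the mould slide's lubricator until its indicator pin is out

ROBOT

A 7-joint arm with a two-finger parallel gripper is mounted at the origin on the work surface. World frame = base frame: x ahead of the robot, y to its left, z up, the work surface at z = 0. Lengths are in m, angles in rad, forces in N, time in s.
With the tool pointing down it reaches from about 0.35 to 0.9 m from the base axis. Payload 7.2 kg.
Tool frame: the origin (TCP) lies on the centre line of the jaws, within the pads' length; the fingertips stand env.finger_overhang ahead of it and the grasp point (between the pads) lies 11 mm behind it (env.finger_overhang is the distance from the TCP to the fingertips, in m); z points along the fingers, y is the direction in which the jaws open and shut (so a half turn about z gives the same grasp; the last joint's range is limited). The gripper opens to 88 mm and grips with 3 to 60 N. Pads are 20 mm wide; open, the fingers measure 115 mm over their backs; the gripper's body (75 mm by 178 mm) begins 61 mm behind the grasp point.
Start: joints at [1.274, 0.411, -0.013, 1.596, 0.006, 1.134, -0.082], TCP at [0.142, -0.609, 0.231] pointing down, gripper open.
Joint ranges: [-2.95, 2.95], [-0.29, 1.99], [-1.47, 1.44], [0.14, 2.54], [-1.03, 4.17], [0.13, 1.85], [-2.86, 2.86]. Speed limits (rad/s): [2.39, 2.39, 3.01, 3.01, 3.14, 3.14, 3.14].

INTERFACE

Orientations are given as [roll, pitch, yaw] about the fixed x, y, z axes, in that order (R = Rz(yaw) Ry(pitch) Rx(roll)).
In Python, from cell import env, kinematics, snapshot, get_calibration gives the robot as it stands. Calls block until the motion is done:
- env.goto(position, orientation): joint-space move of the TCP to a pose.
- env.movel(position, rot=None, v=0.15): straight line of the TCP; rot=None keeps the orientation; v is the mean speed in m/s.
- env.goto_joints(angles): joint-space move.
- env.move_gripper(opening, newtons=None): finger opening in m; newtons is the grip in N (None keeps the last); returns when the fingers have stopped.
- env.wait(seconds).
- kinematics.inverse_kinematics(position, orientation): joint angles nearest the present ones, or None.
- env.get_obs(): the state.
- snapshot(name): name is "side" or "top"; returns the picture (384x512x3 uint8, red, green, blue); there is no depth.
- get_calibration(name): a dict with "camera_matrix" (3x3 intrinsics, pixels), "pose" (4x4, takes a point from camera to world coordinates). Camera axes: x right, y down, z forward; pixel columns grow to the right and rows downward; lengths in m; the calibration is good to about 2 mm. A picture is of the moment at which its call begins. get_calibration takes no time and is no camera call.
A pose or a line that the arm cannot do raises env.PlanningError and nothing moves.
- env.job_done(): hands the job in, once; it reports no verdict.
The state is a dict: "time": time; "joint_pos": joint angles; "dq": joint speeds; "joint_torque": joint torques, N m; "position": TCP position; "orientation": TCP orientation; "ft_force": force on the tool from outside, world axes, zero at the start; "ft_torque": the same for the moment, N m; "gripper_width": finger opening in m.
Only numpy, scipy, OpenCV 4.12 (cv2) and the standard library are available. Lean on these libraries where they do the work, as an engineer would, in place of code of your own. Each camera call takes 0.05 s, during which the arm holds its last target.

TASK

Grease the lipstick mould slide with its hand lubricator: with the fingertips, push the pump's palm knob fully down and let it come fully back up, stroke after stroke, until the indicator pin in the side of the divider block stands fully out. Then stop pumping, without another stroke, and leave everything clear. Only push on top of the knob: do not grip it round its side, do not touch the pin, and leave the lipsticks and other loose things where they stand.

Things in the scene. Friction and masses are not known exactly. Their poses are not given: they have to be found in the camera images.
- unit: mould slide with hand lubricator, fixed on the table: plate 220 x 380 mm, top 20 mm high. Origin on the table under the plate's centre, y along its long side. In its frame (mm): grey pump with black palm knob at (20, 110); clear reservoir with grey cap, 72 across, top 120 high, at (-66, 112); divider block with the pin, 40 x 60, 76 high, at (62, 0); mould on rails, top 86 high, on the -x side.
- knob_top (a point): centre of the crown of the pump's black palm knob: a mushroom knob 50 mm across and 19 mm thick on a vertical steel stem with a visible coil spring; its crown is 160 mm above the table when up. The point moves down with the knob. Fingertips belong on the crown, which is the top 9 mm; the 50 mm wide cylindrical side below (plunger_c1 in the rules) is not to be gripped or pushed.
- plunger (a joint): how far the palm knob is pushed down, m: 0 fully up, 0.025 fully down at its stop. It takes about 6 N at the top and 14 N at the bottom; the spring holds it up and brings the knob back up by itself. A stroke counts when the knob goes down by at least 23 mm and comes up again to within 2 mm of its top before the next.
- pin (a joint): how far the indicator pin has come out, m: starts anywhere from 0 to 0.018; each full stroke pushes it out, 7 mm a stroke (the first stroke 2 to 10 mm), always so that strokes end at about 0.007, 0.014, 0.021, 0.028 and finally 0.035, fully out. It stays where it is between strokes and never goes back; more strokes after that do not move it.
- pin_end (a point): centre of the flat end of the pin's dark head (19 mm across, 8 mm thick; shaft 11 mm thick, 54 mm above the table). The pin leaves the divider block's brass gland nut level, along the unit's -y; the end stands 9 mm off the nut at joint pin 0 and 44 mm off it when fully out, when a narrow brass neck shows at the nut. The pin is not to be touched.
- lip_a: lipstick without cap standing on the plate near the pin: black case 21 mm across, red bullet, 88 mm tall, light, easily knocked over. Origin at the centre of its foot. Leave alone.
- lip_b: a like lipstick standing on the plate's corner behind the pump. Leave alone.
- lip_c: a like lipstick standing on the table on the robot's side of the unit. Leave alone.
- lip_d: a like lipstick standing on the table on the robot's side of the unit. Leave alone.
- cap: black lipstick cap standing on the table, 23 mm across, 46 mm tall; origin at the centre of its foot. Leave alone.
- lid: flat red jar lid lying on the table, 74 mm across, 14 mm high; origin at its underside's centre. Leave alone.
- spatula: steel spatula with blue handle lying on the table, 230 mm long, 24 mm high; origin at its middle on the table. Leave alone.

How it is judged:
On the way, in this order (a step that is already met when the one before it is completed fails the run):
1. the knob is pushed fully down for the first stroke (value of joint plunger above 0.021 m), for 0.05 s.
2. the pin has been pumped fully out (value of joint pin above 0.0325 m), for 0.1 s.
At the end, for the whole second after the job is handed in: the indicator pin stands out at least 32.5 of its 35 mm, the palm knob is back up to within 3 mm of its top and at rest, and all the loose things are where they were (within 20 mm, still upright) (value of joint pin above 0.0325 m and value of joint plunger below 0.003 m and velocity of joint plunger below 0.01 m/s and distance of each of lip_a, lip_b, lip_c, lip_d, cap, lid, spatula from where it was at the start of the episode below 0.02 m and angle between each of lip_a, lip_b, lip_c, lip_d, cap's own z axis and vertical below 0.5 rad); the robot touches nothing.
It fails at once if the pump is stroked again after the pin is fully out (value of joint pin above 0.0325 m and value of joint plunger between 0.006 and 0.014 m and velocity of joint plunger above 0.008 m/s).
It fails at once if the knob is gripped or pushed by its side (contact force between the fingers and plunger_c1 above 2 N).
It fails at once if the indicator pin is touched (contact force between any of the fingers, the arm and pin above 0.5 N).
It fails at once if a bystander is moved, lifted or knocked over (distance of any of lip_a, lip_b, lip_c, lip_d, cap, lid, spatula from where it was at the start of the episode above 0.02 m or angle between any of lip_a, lip_b, lip_c, lip_d, cap's own z axis and vertical above 0.5 rad).
It also fails if it takes over 51 s, if anything falls off the work surface, if the arm or the gripper's body presses on something with over 40 N, if the wrist force passes 120 N, or if a joint passes its speed limit or range.

## Working session

There is one attempt and no reset: what is moved stays moved. The work goes in short steps, each a Python script; the robot and the scene stay as the last script left them, time stands still between calls to the robot, and variables do not carry over. Pictures are saved under pics/ and viewed, and the job is handed in when it is done.

```bash
mkdir -p pics; ls; python3 - <<'E'
from cell import env, kinematics, snapshot, get_calibration
import cv2
for n in ("side","top"):
    cv2.imwrite(f"pics/{n}0.png", cv2.resize(snapshot(n)[:,:,::-1],(800,600),interpolation=cv2.INTER_CUBIC))
    c=get_calibration(n); print(n,c["camera_matrix"],c["pose"])
o=env.get_obs(); print(o, env.finger_overhang)
E
```

```text
pics
side [[498.50048734   0.         260.95234909]
 [  0.         498.50048734 193.00935946]
 [  0.           0.           1.        ]] [[ 0.9487079  -0.16692226  0.26849633  0.23986369]
 [-0.31598062 -0.47250357  0.82273728 -0.94555025]
 [-0.01046769 -0.86537699 -0.50101206  0.68831725]
 [ 0.          0.          0.          1.        ]]
top [[478.46419521   0.         256.02289841]
 [  0.         478.46419521 193.22495165]
 [  0.           0.           1.        ]] [[-0.0107759  -0.9894258   0.14463911  0.37703984]
 [-0.9997922   0.01316415  0.01556483 -0.01757428]
 [-0.01730429 -0.14444133 -0.98936205  1.45406883]
 [ 0.          0.          0.          1.        ]]
{'time': 0.1, 'joint_pos': array([ 1.27377934,  0.4117826 , -0.01271916,  1.59691902,  0.0055919 ,
        1.13430924, -0.08219553]), 'dq': array([ 0.00055472, -0.00137466,  0.00080882, -0.00204897,  0.00017645,
       -0.00047954, -0.00197911]), 'joint_torque': array([ 3.10711519e-03, -5.89095068e+01,  6.43849690e-01, -2.91709435e+01,
       -5.38269267e-02,  1.45035877e-02,  4.85899432e-05]), 'position': array([ 0.14164025, -0.60830081,  0.2299333 ]), 'orientation': array([-3.14021269e+00,  8.72868514e-05,  2.28848630e-01]), 'ft_force': array([ 0.66646867, -0.67138173,  0.37447192]), 'ft_torque': array([-0.01680675, -0.00846346, -0.00280683]), 'gripper_width': 0.08781507150486706} 0.008
```

View pics/side0.png

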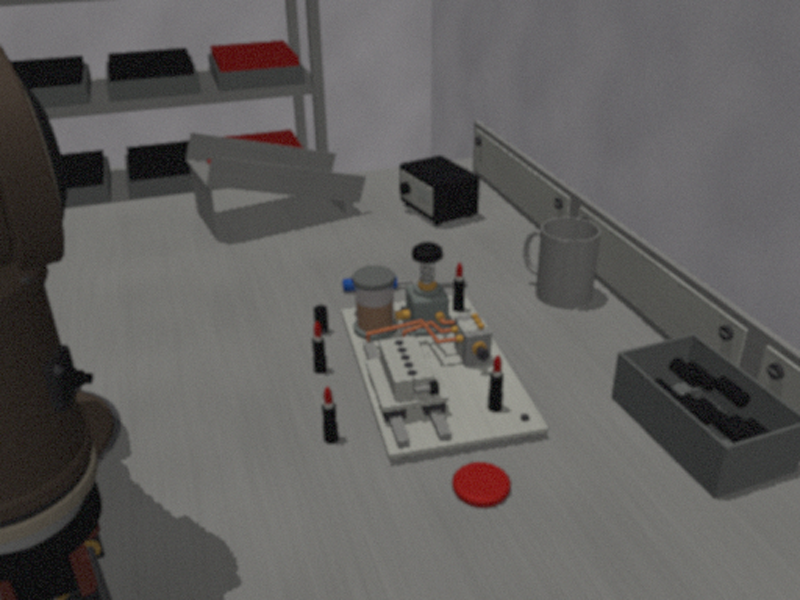

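View pics/top0.png

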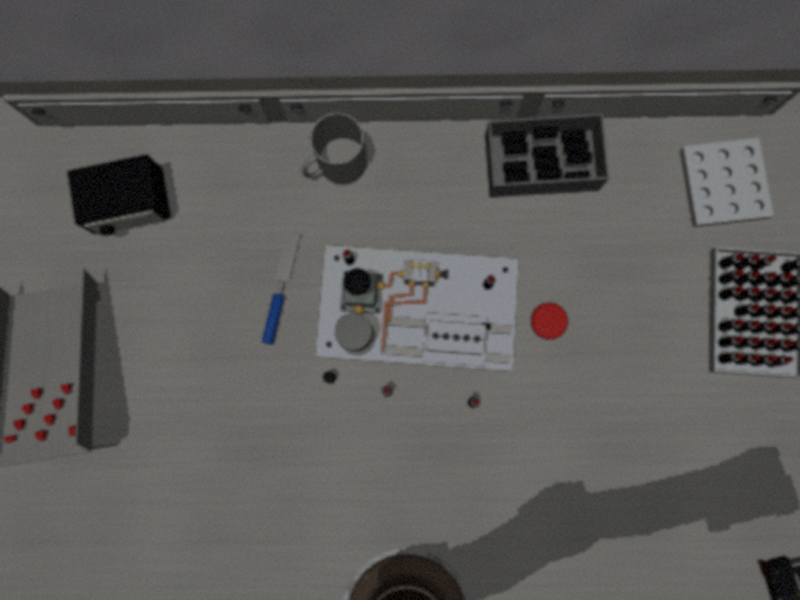

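The side view shows the knob at about (427,252), the pin head at (482,352) and lip_b right behind the pump at (459,285). In the top view the knob is at (357,281) and the plate corners are near (326,246), (518,260), (512,369) and (317,356). Next I'll zoom in and triangulate.

```bash
cat > h.py <<'E'
from cell import env, kinematics, snapshot, get_calibration
import cv2, numpy as np
from scipy.optimize import least_squares
def proj(n,P):
    c=get_calibration(n); M=np.linalg.inv(c["pose"]); P=np.atleast_2d(P)
    q=P@M[:3,:3].T+M[:3,3]; q=q@np.array(c["camera_matrix"]).T
    return q[:,:2]/q[:,2:]
def onz(n,uv,z):
    c=get_calibration(n); d=c["pose"][:3,:3]@np.linalg.inv(c["camera_matrix"])@np.array([uv[0],uv[1],1.]); o=c["pose"][:3,3]
    return o+d*(z-o[2])/d[2]
def crop(n,name,x0,y0,w,h,s):
    im=snapshot(n)[:,:,::-1]; c=im[y0:y0+h,x0:x0+w]
    c=cv2.convertScaleAbs(c,alpha=1.6); cv2.imwrite("pics/"+name,cv2.resize(c,None,fx=s,fy=s,interpolation=cv2.INTER_CUBIC)); return im
def unit(x,y,z,p):
    c,s=np.cos(p[2]),np.sin(p[2]); return np.array([p[0]+c*x-s*y,p[1]+s*x+c*y,z])
E
python3 - <<'E'
from h import *
S=1.5625
for n,a in(("top",[(326,246),(518,260),(512,369),(317,356)]),("side",[(343,308),(392,462),(545,432)])):
    for p in a: print(n,onz(n,np.array(p)/S,.02).round(4))
print(onz("top",np.array((357,281))/S,.155), onz("side",np.array((427,252))/S,.152))
crop("top","tc.png",195,150,145,110,5)
crop("side","sc.png",205,145,150,110,5)
E
```

```text
top [0.6996 0.1492 0.02  ]
top [ 0.6662 -0.2259  0.02  ]
top [ 0.4544 -0.2074  0.02  ]
top [0.4838 0.1657 0.02  ]
side [0.4879 0.1678 0.02  ]
side [ 0.4514 -0.2253  0.02  ]
side [ 0.6605 -0.2358  0.02  ]
[0.60527634 0.07843772 0.155     ] [0.603565   0.07013127 0.152     ]
```

View pics/tc.png

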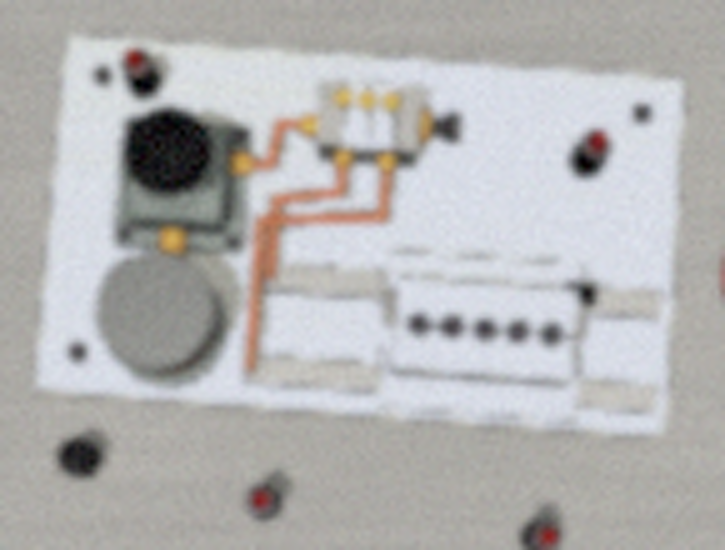

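View pics/sc.png

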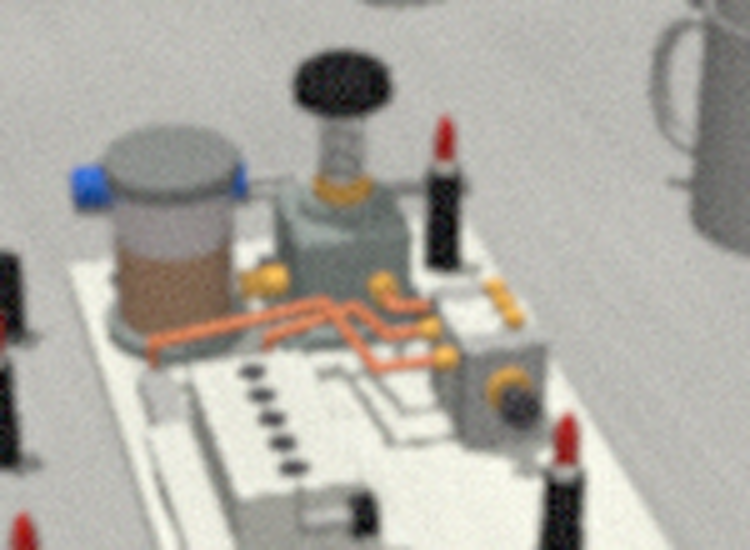

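```bash
python3 - <<'E'
from h import *
o=np.array([195,150]);uc=[(72,37),(683,80),(663,434),(38,388)]
U=[(110,190),(110,-190),(-110,-190),(-110,190)]
def r(p):
    a=[proj("top",unit(x,y,.02,p))[0]-(np.array(c)/5+o) for (x,y),c in zip(np.array(U)/1e3,uc)]
    o2=np.array([205,145])
    return np.ravel(a)
f=least_squares(r,[.575,-.03,.1]);p=f.x;print(p,f.fun.round(1));np.save("p.npy",p)
k=unit(.02,.11,.16,p);print("knob from unit",k)
print("knob top cam",onz("top",np.array((168,151))/5+o,.155),"side",onz("side",np.array((342,83))/5+np.array([205,145]),.150))
for n,of in(("top",o),("side",np.array([205,145]))):
    print(n,"knob",(proj(n,k)[0]-of)*5)
    for d in (0,7,14,21,28,35): print(d,((proj(n,unit(.062,-.030-.009-d/1e3-.000,.054,p))[0]-of)*5).round(0))
k0=k+[0,0,.03+.008]
for yaw in (-1.57,-.8,0,.23,.8,1.57,2.3,3.1):
    q=kinematics.inverse_kinematics(k0,[np.pi,0,yaw]); print(yaw,None if q is None else np.round(q,2))
E
```

```text
[ 0.57617955 -0.02990245 -0.08683294] [-1.  -0.8  0.8 -0.6  0.9  0.8 -0.8  0.5]
knob from unit [0.60564382 0.07794864 0.16      ]
knob top cam [0.60426419 0.07810888 0.155     ] side [0.60461137 0.07218834 0.15      ]
top knob [167.61171211 146.96324052]
0 [436. 126.]
7 [448. 127.]
14 [460. 128.]
21 [472. 129.]
28 [483. 130.]
35 [495. 131.]
side knob [340.04425784  59.1139342 ]
0 [511. 396.]
7 [516. 404.]
14 [520. 412.]
21 [525. 421.]
28 [530. 429.]
35 [535. 438.]
-1.57 [ 0.57  0.74 -1.24  1.62  0.72  1.31  2.36]
-0.8 [ 0.17  0.47 -0.52  1.64  0.25  1.1  -2.79]
0 [ 0.34  0.53 -0.78  1.63  0.41  1.14 -2.11]
0.23 [ 0.36  0.54 -0.81  1.63  0.42  1.15 -1.9 ]
0.8 [ 0.39  0.56 -0.86  1.63  0.46  1.16 -1.35]
1.57 [ 0.37  0.55 -0.83  1.63  0.43  1.15 -0.57]
2.3 [ 0.39  0.56 -0.86  1.63  0.45  1.16  0.15]
3.1 [ 0.42  0.58 -0.91  1.63  0.49  1.18  0.92]
```

```bash
python3 - <<'E'
from h import *
env.move_gripper(0.0,20)
o=env.get_obs(); env.movel(o["position"]+[0,0,.07],v=.2)
q=np.array(env.get_obs()["joint_pos"]); q[0]=-0.128
env.goto_joints(q); o=env.get_obs(); print(o["time"],o["position"],o["orientation"],o["gripper_width"])
for yaw in (-1.57,-.8,0,.8,1.57,2.3,3.1):
    q=kinematics.inverse_kinematics([.605,.076,.2],[np.pi,0,yaw]); print(yaw,None if q is None else np.round(q,2))
crop("top","t1.png",195,150,145,110,5)
crop("side","s1.png",205,100,150,150,4)
E
```

```text
4.875 [0.62411487 0.03405517 0.30081282] [3.14085422e+00 4.11815078e-04 1.62546032e+00] 0.0007554537213685189
-1.57 [ 0.23  0.48 -0.6   1.64  0.3   1.11  2.69]
-0.8 [-0.51  0.43  0.42  1.69 -0.19  1.06 -2.4 ]
0 [-0.4   0.42  0.26  1.69 -0.12  1.06 -1.67]
0.8 [-0.29  0.41  0.11  1.68 -0.05  1.06 -0.93]
1.57 [-0.19  0.41 -0.02  1.67  0.01  1.06 -0.21]
2.3 [-0.1   0.42 -0.15  1.66  0.07  1.06  0.47]
3.1 [ 0.01  0.43 -0.29  1.66  0.14  1.07  1.21]
```

View pics/t1.png

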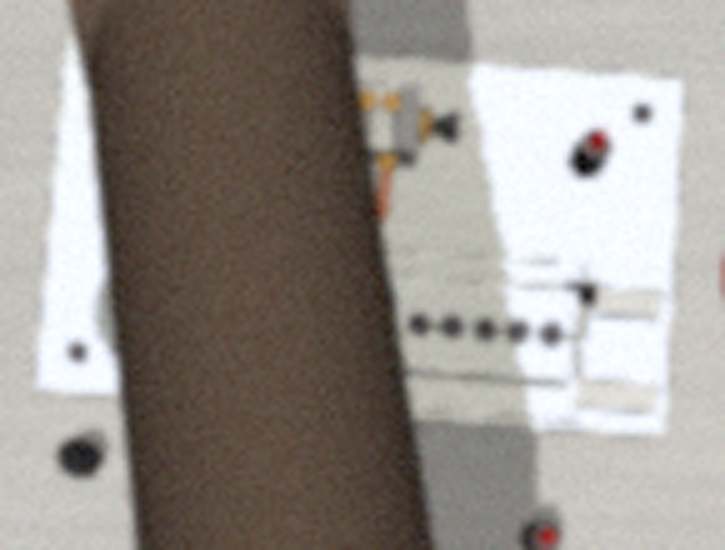

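View pics/s1.png

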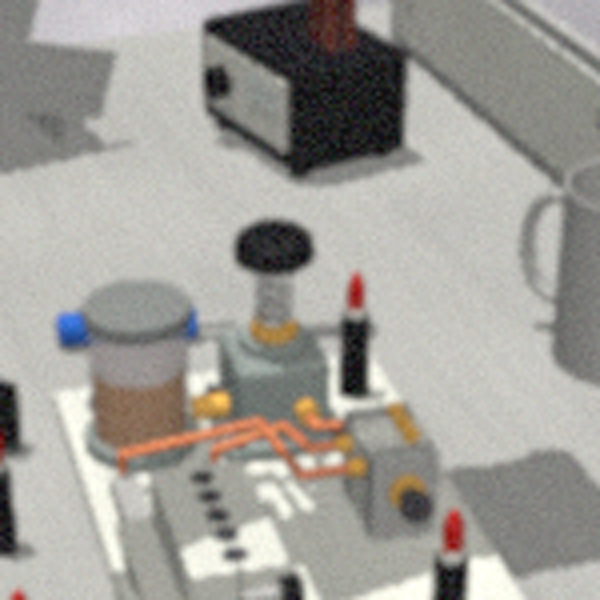

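With the arm over the pump, both cameras still see the pin: top at (455,127), side at (412,503). I'll go above the knob and make the first stroke.

```bash
python3 - <<'E'
from h import *
K=np.array([.605,.0765,0])
env.goto(K+[0,0,.2],[np.pi,0,1.57])
f0=np.array(env.get_obs()["ft_force"]);print("f0",f0.round(2))
env.movel(K+[0,0,.175],v=.08)
for z in (.160,.150,.146,.144,.142,.141,.140):
    env.movel(K+[0,0,z],v=.06); o=env.get_obs(); F=(o["ft_force"]-f0)
    print(z,round(o["time"],2),o["position"].round(4),F.round(2))
    if F[2]>25: break
crop("side","s2.png",205,100,150,150,4)
env.movel(K+[0,0,.171],v=.06)
o=env.get_obs();print(o["time"],o["ft_force"]-f0)
crop("side","s3.png",205,100,150,150,4)
crop("top","t3.png",195,150,145,110,5)
E
python3 -c "
import cv2,numpy as np
cv2.imwrite('pics/c3.png',np.hstack([cv2.resize(cv2.imread('pics/'+f)[150:,:],(400,300)) for f in ('s2.png','s3.png')]))"
```

```text
f0 [ 0.07 -0.11  0.66]
0.16 6.35 [0.6064 0.0766 0.1609] [ 0.52 -0.25  5.61]
0.15 6.67 [0.6065 0.0766 0.1513] [-1.04 -0.49 10.39]
0.146 6.92 [0.6065 0.0766 0.1476] [-1.47 -0.82 10.73]
0.144 7.17 [0.6065 0.0766 0.1458] [-1.26 -0.99 12.66]
0.142 7.42 [0.6065 0.0766 0.1438] [-1.96 -0.42 13.1 ]
0.141 7.67 [0.6065 0.0766 0.143 ] [-2.66  0.76 13.28]
0.14 7.92 [0.6065 0.0767 0.1428] [-3.71 -0.88 18.91]
8.6333 [0.19382331 0.54197263 0.03813477]
```

View pics/c3.png

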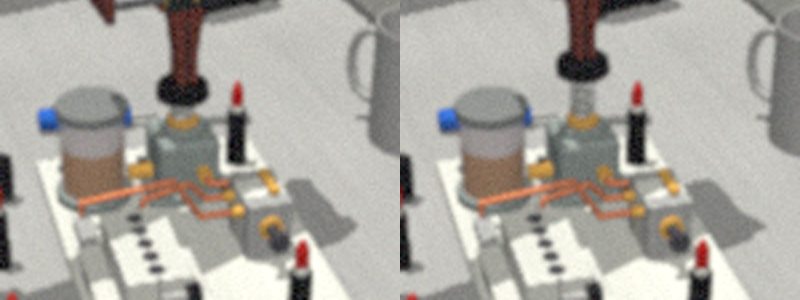

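View pics/t3.png

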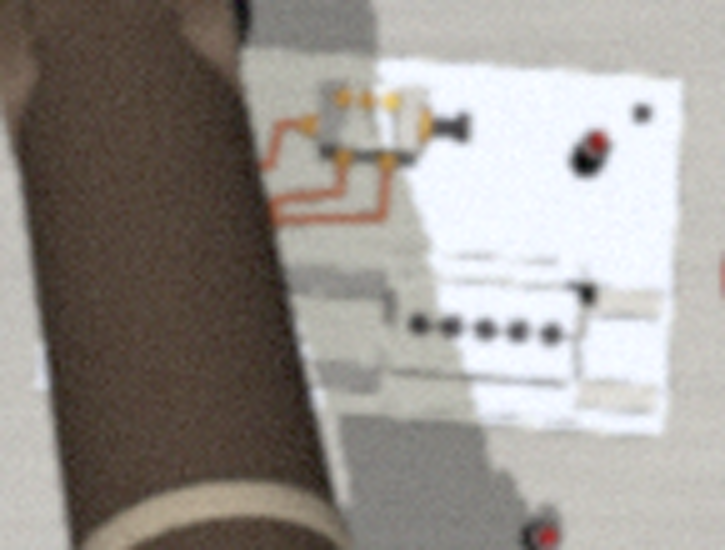

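The first stroke reached the stop at TCP z 0.1428, where the force rose. The pin end moved from about 459 to 468 px in the top view, roughly 5.5 mm, so it probably stands near 14 mm. I'll do one stroke at a time and measure after each.

```bash
cat > st.py <<'E'
from h import *
import sys
def measure(tag):
    T=np.mean([snapshot("top")[:,:,::-1].astype(float) for _ in range(3)],0)
    S=np.mean([snapshot("side")[:,:,::-1].astype(float) for _ in range(2)],0)
    a=cv2.resize(np.clip(T[160:190,255:305]*1.6,0,255).astype(np.uint8),None,fx=10,fy=10,interpolation=cv2.INTER_CUBIC)
    b=cv2.resize(np.clip(S[205:245,285:335]*1.6,0,255).astype(np.uint8),None,fx=7.5,fy=7.5,interpolation=cv2.INTER_CUBIC)
    c=np.zeros((600,500,3),np.uint8); c[:300]=a; c[300:,:375]=b
    cv2.imwrite(f"pics/{tag}.png",c); np.save(tag+".npy",T)
def stroke():
    K=np.array([.605,.0765,0])
    env.movel(K+[0,0,.1395],v=.06); env.wait(.15); o=env.get_obs(); print(o["time"],o["position"].round(4),o["ft_force"].round(1))
    env.movel(K+[0,0,.1715],v=.05); env.wait(.2); o=env.get_obs(); print(o["time"],o["position"].round(4),o["ft_force"].round(1))
E
python3 -c "
from st import *
measure('m1');stroke();measure('m2')"
python3 -c "
import cv2,numpy as np
cv2.imwrite('pics/m12.png',cv2.resize(np.hstack([cv2.imread('pics/m%d.png'%i) for i in (1,2)]),(800,480)))"
```

```text
9.8083 [0.6056 0.0766 0.1428] [-9.4 -1.3 24.7]
10.8 [0.6048 0.0765 0.171 ] [-0.4  0.3 -0.9]
```

View pics/m12.png

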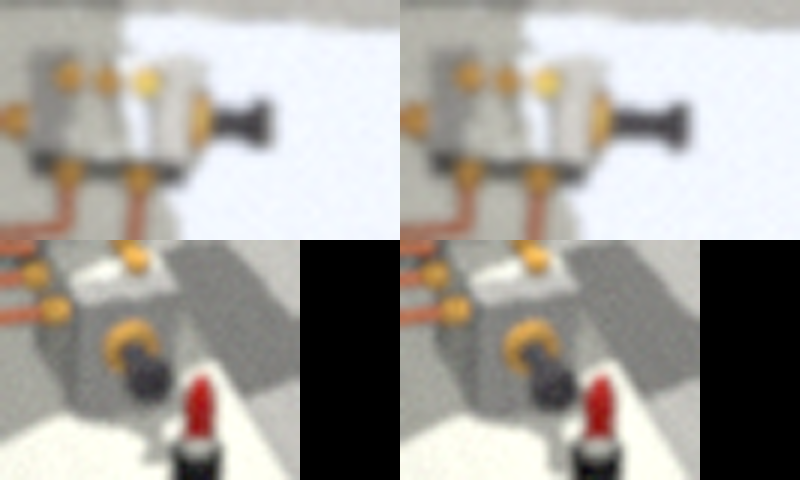

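The pin moved about 18 px (7 mm) and now stands about 29 mm off the nut, i.e. near 21 mm out. That leaves two strokes. I'll do one and check.

```bash
python3 -c "
from st import *
stroke();measure('m3')"
python3 -c "
import cv2,numpy as np
cv2.imwrite('pics/m23.png',cv2.resize(np.hstack([cv2.imread('pics/m%d.png'%i) for i in (2,3)]),(800,480)))"
```

```text
11.8833 [0.6057 0.0766 0.1428] [-8.3 -0.9 25.3]
12.875 [0.6048 0.0765 0.1709] [-0.1 -0.2 -0.3]
```

View pics/m23.png

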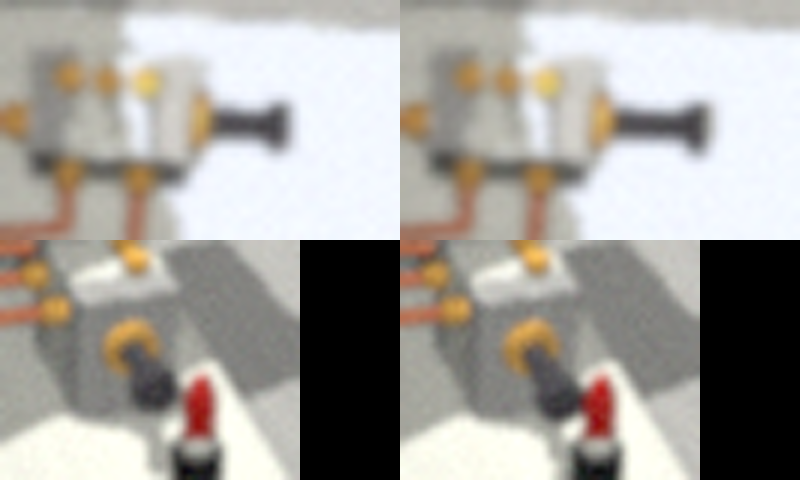

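The end is now at 310 px, about 36 mm off the nut (about 28 mm out), with no brass neck showing. One more stroke.

```bash
python3 -c "
from st import *
stroke();measure('m4')"
python3 -c "
import cv2,numpy as np
cv2.imwrite('pics/m34.png',cv2.resize(np.hstack([cv2.imread('pics/m%d.png'%i) for i in (3,4)]),(800,480)))"
```

```text
13.9583 [0.6057 0.0766 0.1428] [-8.9 -2.3 25. ]
14.95 [0.6048 0.0765 0.1709] [ 0.4 -0.  -0.2]
```

View pics/m34.png

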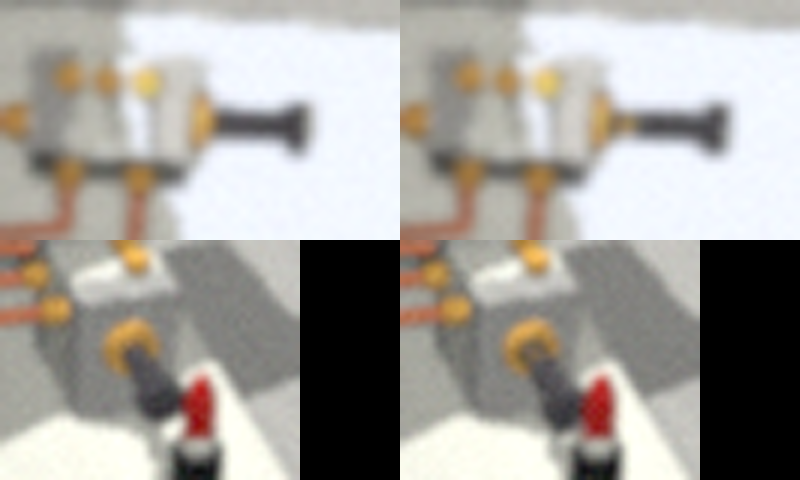

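The brass neck now shows at the nut at (625,122), and the pin end is about 43 mm off it, so the pin is fully out. I'll retreat and check the scene.

```bash
python3 - <<'E'
from st import *
env.movel([.605,.0765,.30],v=.12)
q=np.array(env.get_obs()["joint_pos"]); q[0]=1.0; env.goto_joints(q); env.wait(.3)
o=env.get_obs(); print(o["time"],o["position"],o["ft_force"].round(2))
crop("top","t9.png",195,150,145,110,5); crop("side","s9.png",195,145,160,190,4) if 0 else None
for n in ("side",): cv2.imwrite("pics/s9.png",cv2.resize(cv2.convertScaleAbs(snapshot(n)[:,:,::-1],alpha=1.5),(800,600)))
E
```

```text
19.1583 [ 0.2943575  -0.53361494  0.29910135] [-0.33 -0.28 -0.43]
```

View pics/t9.png

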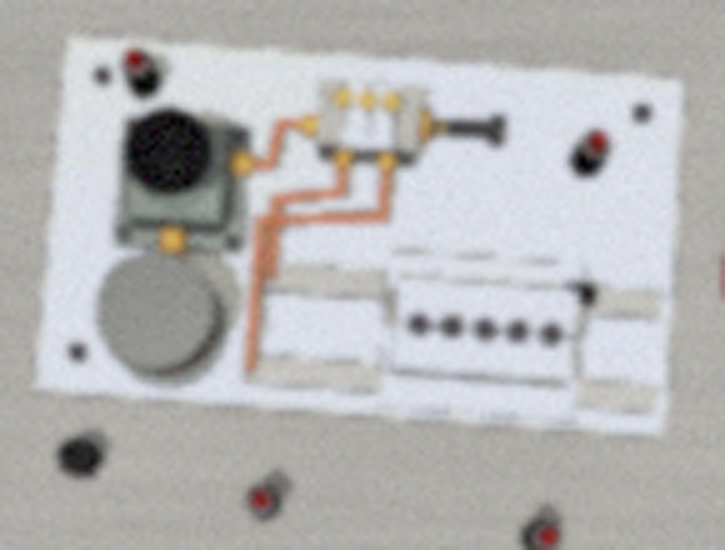

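View pics/s9.png

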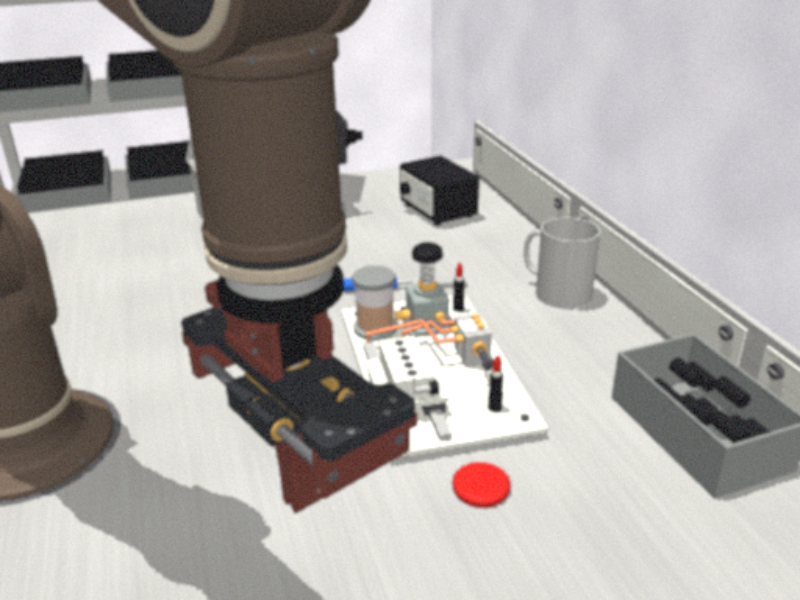

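The knob is up at (427,252), the same as at the start. The pin end is at (500,128) in the top view with the neck showing. The lipsticks, cap and lid are where they were, and the gripper is clear.

```bash
python3 -c "
from h import *
env.job_done()"
```

```text
the job is handed in; nothing more can be done
```

I pumped the knob with four full strokes, using closed fingertips on the crown only. I stopped when the pin was fully out, backed away and handed the job in at about 19 s.

- **Strokes:** on each one the TCP stopped at z 0.1428 m against the knob's stop, with about 19–25 N on the wrist. The force was back near zero after every lift.
- **Pin:** the last three strokes each moved it about 7 mm. By image measurement it ends about 43 mm off the nut (44 mm nominal), with the brass neck showing.
- **Other things:** the knob is back at its starting height. The four lipsticks, cap and lid are where they were and upright in the last pictures (lip_c and lip_d were checked in the top view only, because the gripper hid them in the side view). The spatula was outside the final close-up and hidden in the side view, so I did not check it again, but the arm never came near it.
- **Disagreement:** my pin readings came out 1–1.5 mm below the nominal steps, which is within pixel and calibration error. The 7 mm steps and the neck agree with fully out.

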